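# Couple a board-test adapter to its bench receiver

## Task

The test adapter with the circuit board on it stands on the slide plate in front of its receiver. Push it along the plate, between the guide rails, onto the receiver's grooved nose until its mouth is fully home against the receiver's front panel; then swing its two red-gripped cam arms down, first one and then the other, until each lies all the way down and the adapter is locked on. Leave the adapter standing on its plate, keep off the circuit board, and leave the other things on the bench where they are.

Things in the scene. Friction and masses are not known exactly. Their poses are not given: they have to be found in the camera images.
- receiver: fixed bench unit: grey housing 146 wide, 85 deep, 88 high on a grey slide plate 160 wide, plate top 10 mm above the bench, reaching to 240 mm in front of the housing's dark front face. Origin on the bench (z = 0) under the middle of that face; x points into the housing (the direction of coupling), y left along the face, z up
- receiver_face (a point): middle of the receiver's front face, 29 mm above the bench, axes as the receiver. Two low guide rails (tops 24 mm above the bench) run along the plate: straight for the last 80 mm before the face, 2.6 mm further apart than the adapter is wide, and flared outwards from 80 to 122 mm before the face
- receiver_nose (a point): middle of the tip of the receiver's aluminium nose, 42 mm in front of the face, 29 mm above the bench; the nose is 94 wide, spans 16 to 42 mm above the bench and has a groove across its top, 20 mm wide, 10 to 30 mm from the face
- adapter_mouth (a point): middle of the test adapter's mouth, 19 mm above its underside; x points out of the mouth (the way it is pushed), y left, z up. Fully home, it coincides with receiver_face; it starts 95 to 120 mm short of it and up to 0.1 rad askew. The adapter is a loose box of 0.5 to 0.9 kg, 110 wide, 112 long: a dark blue-grey shroud (46 long, 38 high) in front and a grey box (30 high) behind
- adapter_back (a point): middle of the black rubber push pad (60 wide, 18 high) on the adapter's rear, 15 mm above the adapter's underside and so 25 mm above the bench; x points forwards into the adapter. The rear wall spans 0 to 30 mm above the adapter's underside and 55 mm to each side
- cam_left (a joint): angle of the left (+y) cam arm on the adapter, rad: 0 = fully down, lying level back along the adapter; grows as it is raised, stop at 1.25, starts at 0.95 to 1.15. Stays where it is left (friction about 0.07 N m). Going down, its cam lobe drops into the nose's groove and draws the adapter in the last 2 mm or so; with the adapter 5 mm or more short, the arm lands on the nose and will not go down
- cam_right (a joint): the same for the right (-y) cam arm
- cam_left_hinge (a point): hinge axis of the left arm, 8.5 mm behind the mouth plane, 40 mm left of the middle, 40 mm above the adapter's underside (50 mm above the bench); y is the hinge axis
- cam_right_hinge (a point): hinge axis of the right arm, 40 mm right of the middle, otherwise the same
- cam_left_grip (a point): middle of the upper face of the left arm's red grip, 55 mm from the hinge along the arm and 10.5 mm above the hinge's level when down; the grip is 32 long, 19 wide, 9 thick and ends 71 mm from the hinge. It moves with the arm: x runs along the arm towards the hinge, z is the outward normal of the upper face (up when the arm is down, forwards towards the receiver as the arm is raised)
- cam_right_grip (a point): the same on the right arm
- pcb_holder: fixed blue-and-black board holder left of the receiver, an obstacle to keep clear of: origin on the bench; along its own x a 215 mm bar with two black posts, 26x20 mm, at x = -28 and +75 mm, up to 172 mm above the bench, holding an upright board between them; low blue feet
- dut_board: the green circuit board fixed on the adapter's rear deck between the arms, 58 along the adapter, 34 wide, 10 high; origin at the middle of its underside, 34 mm above the adapter's underside; not to be pressed on
- solder_spool: white spool of solder, 49x68x36 mm, loose bystander; origin at the middle of its underside
- hard_disk: silver hard disk lying flat, 100x70x9 mm, loose bystander; origin at the middle of its underside
- screwdriver: teal screwdriver, 20x162x18 mm, loose bystander; origin at the middle of its underside
- cutters: red-handled side cutters, 34x113x10 mm, loose bystander; origin at the middle of its underside
- flux_tin: round green-and-white tin, 79x79x24 mm, loose bystander; origin at the middle of its underside
- tweezers: black tweezers, 14x121x10 mm, loose bystander; origin at the middle of its underside
- rinse_bottle: white bottle with blue cap, 52x52x110 mm, loose bystander; origin at the middle of its underside

How it is judged:
By the outcome, as a careful person would: the job done as asked, in the order asked, and still so for the second after the job is handed in, with the robot touching nothing.
It also fails if it takes over 56 s, if anything falls off the work surface, if the arm or the gripper's body presses on something with over 40 N, if the wrist force passes 120 N, or if a joint passes its speed limit or range.

## Robot

A 6-joint arm with a two-finger parallel gripper is mounted at the origin on a cart in front of the work surface, level with it; the furniture and walls round the work are solid. World frame = base frame: x ahead of the robot, y to its left, z up, the work surface at z = 0. Lengths are in m, angles in rad, forces in N, time in s.
With the tool pointing down it reaches from about 0.425 to 0.95 m from the base axis. Payload 3.5 kg.
Tool frame: the origin (TCP) lies on the centre line of the jaws, within the pads' length; the fingertips stand 11 mm ahead of it and the grasp point (between the pads) lies 8 mm behind it; y points along the fingers, x is the direction in which the jaws open and shut, and the axes are right-handed (so a half turn about y gives the same grasp; the last joint's range is limited). The gripper opens to 85 mm and grips with 20 to 120 N. Pads are 22 mm wide; open, the fingers measure 114 mm over their backs; the gripper's body (76 mm by 85 mm) begins 54 mm behind the grasp point. The pads swing forward as they close: fully open they stand 13 mm farther back than shut.
Start: joints at [-1.259, 0.286, 1.577, -0, 1.279, -0.15], TCP at [0.301, -0.604, 0.242] pointing down, gripper open.
Joint ranges: [-2.77, 2.77], [-0.9, 2.22], [0.21, 2.48], [-1.53, 4.67], [0.24, 2.81], [-2.84, 2.84]. Speed limits (rad/s): [2.79, 2.79, 3.14, 3.14, 3.14, 3.14].

## Interface

Orientations are given as a unit quaternion [x, y, z, w].
In Python, from plant import get_state, read_camera, sign_off gives the robot as it stands.
- The arm moves only by the shell command python3 -m inch 'ROWS' [FORCE]. ROWS is JSON, a list of rows, each an object of numbers: "ax", "ay", "az": the turn, a rotation vector about the tool's x, y, z in rad; "x", "y", "z": the shift along the tool's x, y, z in mm; "hand": the closure, from -1 (fully open) to 1 (shut). In form: [{"ax": .., "ay": .., "az": .., "x": .., "y": .., "z": .., "hand": ..}, ...]. A call has 1 to 5 rows; each row shifts and turns the commanded pose from where the row before left it, along the tool's axes as they then stand; what a row does not reach is not made up. A row lasts 1/12 s, in which the tool goes at most 41.7 mm and 7.16 degrees, less where a joint would pass 70% of its speed; a pose out of reach is approached as far as the arm can. A call with a gripper value outside its range is refused whole. The fingers move at their own pace and stop on an object; FORCE is the grip in N (left out, the last holds). Time passes only in rows, so rows that do not move let the fingers close. It gives the time, the measured TCP pose, the force and the opening at its end, in the units of the state.
- get_state(): the state, without advancing time (a new reading comes with each control period).
- read_camera(name): name is "side" or "top"; returns a dict with "img" (384x512x3 uint8, red, green, blue), "fov_y" (degrees; the focal length in pixels is half the picture's height over the tangent of half this angle, whatever the lens; pixels are square), "cx", "cy" (the principal point, pixels), "distortion" ([k1, k2, p1, p2, k3] as OpenCV has them; the pictures are not rectified), "T" (4x4, takes a point from camera to world coordinates). Camera axes: x right, y down, z forward; pixel columns grow to the right and rows downward; lengths in m; the calibration is good to about 2 mm. A picture is of the moment at which its call begins. There is no depth.
- sign_off(): hands the job in, once; it reports no verdict.
The state is a dict: "time": time; "qpos": joint angles; "dq": joint speeds; "joint_efforts": joint torques, N m; "eef_pos": TCP position; "tcp_rot": TCP orientation; "contact_force": force on the tool from outside, world axes, zero at the start; "wrist_torque": the same for the moment, N m; "opening": opening from 0.0 (shut) to 1.0 (fully open).
Only numpy, scipy, OpenCV 4.12 (cv2) and the standard library are available. Lean on these libraries where they do the work, as an engineer would, in place of code of your own. Each camera call takes 0.05 s, during which the arm holds its last target. There are 200 camera calls.

## Working session

There is one attempt and no reset: what is moved stays moved. The work goes in short steps, Python scripts to look and compute and a shell command to move; the robot and the scene stay as the last step left them, time stands still between calls to the robot, and variables do not carry over. Pictures are saved under pics/ and viewed, about 8 in all and at most 12, crops included, and the job is handed in when it is done.

```bash
ls; mkdir -p pics; python3 - <<'E'
from plant import *
import cv2,numpy as np
print(get_state())
for n in("side","top"):
    c=read_camera(n); cv2.imwrite(f"pics/{n}0.png",cv2.cvtColor(c["img"],cv2.COLOR_RGB2BGR)); print(n,c["fov_y"],c["cx"],c["cy"],c["distortion"],np.round(c["T"],3).tolist())
E
```

```text
pics
{'time': 0.0, 'qpos': array([-1.25898283e+00,  2.87191416e-01,  1.57819004e+00,  1.57457496e-05,
        1.27862900e+00, -1.50030295e-01]), 'dq': array([-0.00074071,  0.00026036,  0.00159689, -0.00080588, -0.00047309,
        0.00040057]), 'joint_efforts': array([-6.30651939e-04, -4.05986059e+01, -2.92624587e+01, -1.20148347e-04,
        5.93804187e-03, -5.16480554e-06]), 'eef_pos': array([ 0.30059155, -0.60365714,  0.24092293]), 'tcp_rot': array([-0.60060645,  0.37293934, -0.37164361,  0.60172183]), 'contact_force': array([-0.19284249, -0.3713258 , -0.30647996]), 'wrist_torque': array([-0.02257716, -0.01497786,  0.01336493]), 'opening': 0.997005501451492}
side 51.93307289000823 255.81179965894054 194.82092060647332 [0.0456175 0.        0.        0.        0.       ] [[0.999, -0.04, 0.016, 0.534], [-0.037, -0.624, 0.78, -1.257], [-0.021, -0.78, -0.625, 0.83], [0.0, 0.0, 0.0, 1.0]]
top 47.44218987497825 257.2359693235455 184.67228220732986 [0.0313815 0.        0.        0.        0.       ] [[-0.014, -0.981, 0.191, 0.359], [-1.0, 0.015, 0.005, -0.326], [-0.008, -0.191, -0.981, 1.198], [0.0, 0.0, 0.0, 1.0]]
```

View pics/side0.png

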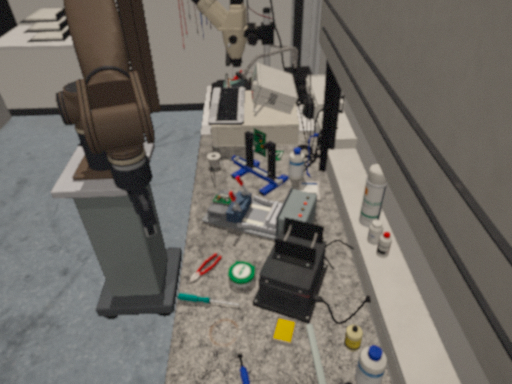

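View pics/top0.png

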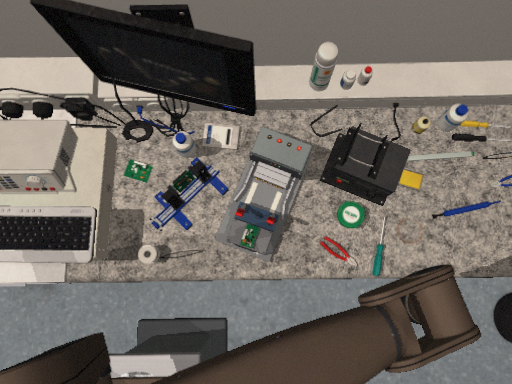

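The side view shows the adapter at about (235,205) in front of the receiver at (295,205). In the top view the adapter is at about (252,228), the red grips at (242,212) and (270,219), and the receiver housing at (280,150). The coupling direction points up and slightly right. Next I'll enlarge the top view.

```bash
python3 - <<'E'
import cv2,numpy as np
a=cv2.imread("pics/top0.png")[115:265,200:330]; b=cv2.imread("pics/side0.png")[165:245,195:325]
cv2.imwrite("pics/c0.png",cv2.resize(a,None,fx=4,fy=4,interpolation=cv2.INTER_CUBIC))
cv2.imwrite("pics/d0.png",cv2.resize(b,None,fx=6,fy=6,interpolation=cv2.INTER_CUBIC))
E
```

```text
(no output)
```

View pics/c0.png

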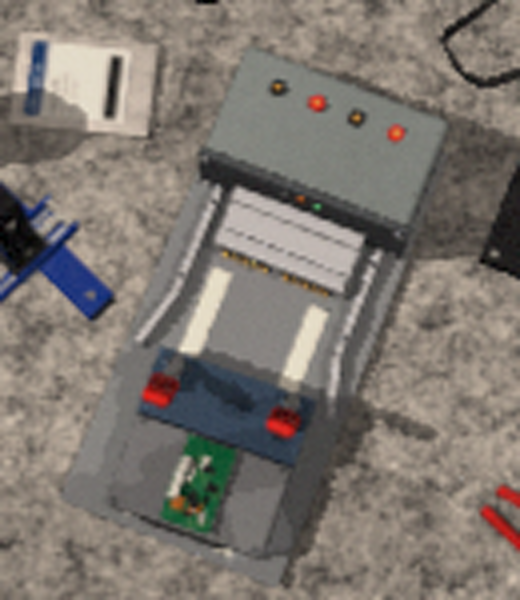

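View pics/d0.png

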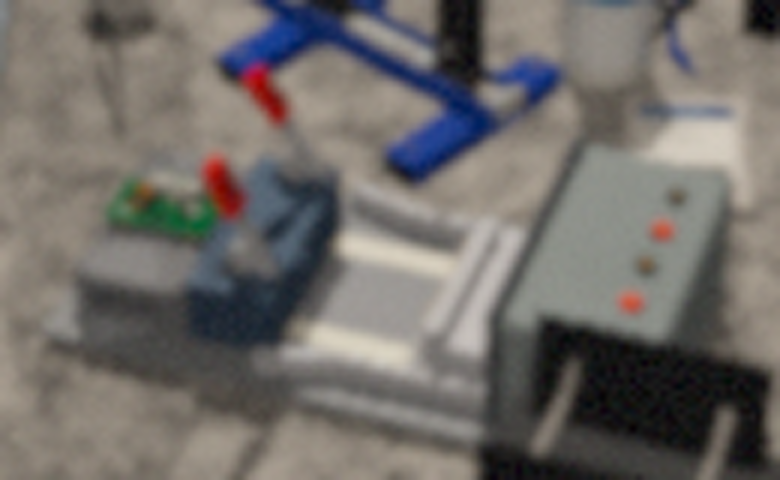

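The crops show the receiver's roof corners in crop px at (247,48), (446,118), (203,152) and (407,230). The shroud top is at (165,350), (317,400), (138,412) and (293,464), and the plate's rear corners are at (65,497) and (283,585). The arms are raised, with the red grips clearly visible in both views.

```bash
cat > h.py <<'E'
import cv2,numpy as np
from plant import *
from scipy.spatial.transform import Rotation as R
def cam(n):
    c=read_camera(n); f=192/np.tan(np.radians(c["fov_y"])/2)
    c["K"]=np.array([[f,0,c["cx"]],[0,f,c["cy"]],[0,0,1]]); c["T"]=np.array(c["T"]); return c
def ray(c,uv):
    p=cv2.undistortPoints(np.array(uv,float).reshape(-1,1,2),c["K"],np.array(c["distortion"])).reshape(-1,2)
    d=np.c_[p,np.ones(len(p))]@c["T"][:3,:3].T
    return c["T"][:3,3],d
def onz(c,uv,z):
    o,d=ray(c,uv); return o+d*((z-o[2])/d[:,2])[:,None]
def tri(c1,u1,c2,u2):
    o1,d1=ray(c1,[u1]);o2,d2=ray(c2,[u2]);d1=d1[0];d2=d2[0]
    s=np.linalg.lstsq(np.c_[d1,-d2],o2-o1,rcond=None)[0]
    a=o1+d1*s[0];b=o2+d2*s[1];return (a+b)/2,np.linalg.norm(a-b)
def proj(c,P):
    T=np.linalg.inv(c["T"]);return cv2.projectPoints(np.array(P,float).reshape(-1,1,3),cv2.Rodrigues(T[:3,:3])[0],T[:3,3],c["K"],np.array(c["distortion"]))[0].reshape(-1,2)
def blobs(c,lo,hi,roi,amin=8):
    x0,y0,x1,y1=roi;m=cv2.inRange(cv2.cvtColor(c["img"],cv2.COLOR_RGB2HSV),lo,hi)
    k=np.zeros_like(m);k[y0:y1,x0:x1]=m[y0:y1,x0:x1]
    n,l,s,ce=cv2.connectedComponentsWithStats(k)
    return [(ce[i],s[i,4],l==i) for i in range(1,n) if s[i,4]>=amin]
E
python3 - <<'E'
from h import *
np.set_printoptions(precision=4,suppress=True)
t=cam("top");s=cam("side")
f=lambda l:(np.array(l,float)+.5)/4-.5+[200,115]
for n,l,z in(("roof FL FR BL BR",[(203,152),(407,230),(247,48),(446,118)],.088),("shroud FL FR BL BR",[(165,350),(317,400),(138,412),(293,464)],.048),("plate L R",[(65,497),(283,585)],.01),("nose tip top L,R",[(216,243),(347,292)],.042),("box rear",[(112,500),(265,553)],.04)):
    P=onz(t,f(l),z);print(n,P.tolist() if 0 else P[:,:2],"L01",np.linalg.norm(P[0]-P[1]),"L02",np.linalg.norm(P[0]-P[2]) if len(P)>2 else"", "ang-y", np.arctan2(*(P[0]-P[1])[[0,1]]*[-1,1]))
for n,c,roi in(("top",t,(225,195,285,232)),("side",s,(225,170,250,205))):
    for lo,hi in(((0,130,90),(8,255,255)),((172,130,90),(180,255,255))):
        for b in blobs(c,lo,hi,roi,3):print(n,b[0],b[1])
    for b in blobs(c,(100,70,30),(118,255,140),(roi[0]-10,roi[1]-5,roi[2]+20,roi[3]+30),60):
        print(n,"blue",b[0],b[1],cv2.minAreaRect(np.argwhere(b[2])[:,::-1].astype(np.float32)))
E
```

```text
roof FL FR BL BR [[ 0.6614 -0.3033]
 [ 0.6068 -0.4353]
 [ 0.7322 -0.3333]
 [ 0.6819 -0.4634]] L01 0.14287299043669763 L02 0.076957826101618 ang-y -0.39161959572467997
shroud FL FR BL BR [[ 0.5365 -0.2757]
 [ 0.5016 -0.376 ]
 [ 0.4953 -0.2576]
 [ 0.4596 -0.3593]] L01 0.10622083126586344 L02 0.044959325988013644 ang-y -0.3350596847354116
plate L R [[ 0.4429 -0.2058]
 [ 0.3823 -0.352 ]] L01 0.15830538957775736 L02  ang-y -0.39315463985454024
nose tip top L,R [[ 0.6101 -0.3105]
 [ 0.575  -0.3982]] L01 0.09446277675015509 L02  ang-y -0.3805539182232253
box rear [[ 0.4384 -0.2398]
 [ 0.4024 -0.34  ]] L01 0.10642853759893159 L02  ang-y -0.34431243388055127
top [239.1724 212.7931] 29
top [270.1034 220.9655] 29
top [242.     212.6667] 3
top [240.5  215.75] 4
top [272.     223.6667] 3
top blue [256.5365 217.4185] 466 ((256.3326110839844, 216.36878967285156), (40.42763137817383, 17.018619537353516), 19.653823852539062)
side [239.1481 181.1852] 27
side [231.3125 195.2188] 32
side [237.5 177.5] 6
side [234.   199.25] 4
side blue [251.6456 172.2089] 158 ((253.8769989013672, 173.33128356933594), (35.336021423339844, 11.635404586791992), 17.87869644165039)
side blue [239.1381 210.0962] 239 ((238.8823699951172, 208.5294189453125), (14.74887752532959, 30.8697452545166), 30.963754653930664)
```

```bash
cat >> h.py <<'E'
np.set_printoptions(precision=4,suppress=True)
O=np.array([.634,-.369,0]);yaw=-.388
Rr=R.from_euler('z',yaw).as_matrix()
W=lambda p:O+Rr@np.array(p)      # receiver -> world (m)
def rel(p):return Rr.T@(np.array(p)-O)
def where():
    s=get_state();T=R.from_quat(s["tcp_rot"]).as_matrix()
    print("t",round(s["time"],2),"tcp world",s["eef_pos"],"rec mm",rel(s["eef_pos"])*1e3,"F rec",Rr.T@s["contact_force"],"q",s["qpos"],"open",round(s["opening"],3))
    print("tool axes in rec (cols)\n",Rr.T@T)
    return s,T
def goto(prec,Rt=None):
    s,T=where()
    print("shift mm now-axes",T.T@(W(prec)-s["eef_pos"])*1e3)
    if Rt is not None:
        D=Rr@Rt; print("rotvec",R.from_matrix(T.T@D).as_rotvec(),"shift in final axes",D.T@(W(prec)-s["eef_pos"])*1e3)
A=np.array([[0,0,1],[1,0,0],[0,-1,0]]).T.copy()
E
python3 - <<'E'
from h import *
# candidates: tool y=-z; tool z=+-x_r ; x=y cross z
for sg in(1,-1):
    z=np.array([sg,0,0.]);y=np.array([0,0,-1.]);x=np.cross(y,z)
    goto([-.27,0,.15],np.c_[x,y,z])
print("mouth",rel([.5198,-.325,0]),"box rear",rel([.4204,-.29,0]))
t=cam("top");s=cam("side")
for a,b in(((239.3,213),(239,180.6)),((270.3,221.2),(231.5,195.6))):
    P,e=tri(t,a,s,b);print("grip",P,rel(P),e)
E
```

```text
t 0.2 tcp world [ 0.3007 -0.6039  0.2415] rec mm [-219.6893 -343.5643  241.4528] F rec [-0.1098 -0.4482  0.3856] q [-1.259   0.2869  1.5776 -0.      1.2786 -0.15  ] open 1.001
tool axes in rec (cols)
 [[ 0.7512 -0.001   0.6601]
 [-0.6601  0.0011  0.7512]
 [-0.0014 -1.      0.0002]]
shift mm now-axes [-264.4471   91.8772  224.8501]
rotvec [ 0.0004  0.8498 -0.0014] shift in final axes [-343.5643   91.4528  -50.3107]
t 0.2 tcp world [ 0.3007 -0.6039  0.2415] rec mm [-219.6893 -343.5643  241.4528] F rec [-0.1098 -0.4482  0.3856] q [-1.259   0.2869  1.5776 -0.      1.2786 -0.15  ] open 1.001
tool axes in rec (cols)
 [[ 0.7512 -0.001   0.6601]
 [-0.6601  0.0011  0.7512]
 [-0.0014 -1.      0.0002]]
shift mm now-axes [-264.4471   91.8772  224.8501]
rotvec [-0.0018 -2.2917 -0.0005] shift in final axes [343.5643  91.4528  50.3107]
mouth [-0.1224 -0.0025  0.    ] box rear [-0.2276 -0.0077  0.    ]
grip [ 0.5018 -0.2737  0.1007] [-0.1584  0.0382  0.1007] 0.002410700732180943
grip [ 0.4796 -0.3515  0.1046] [-0.1496 -0.0422  0.1046] 0.002585970140178247
```

```bash
python3 -m inch '[{"ay":0.12,"x":-30,"hand":0.3},{"ay":0.12,"x":-30,"hand":0.3},{"ay":0.12,"x":-30,"hand":0.3},{"ay":0.12,"x":-30,"hand":0.3},{"ay":0.12,"x":-30,"hand":0.3}]' 40; python3 -m inch '[{"ay":0.12,"x":-30,"hand":0.3},{"ay":0.12,"x":-30,"hand":0.3},{"x":-30,"hand":0.3},{"x":-30,"hand":0.3},{"hand":0.3}]'
python3 - <<'E'
from h import *
z=np.array([1,0,0.]);y=np.array([0,0,-1.]);x=np.cross(y,z)
goto([-.27,-.006,.12],np.c_[x,y,z])
E
```

```text
t 0.3 tcp world [ 0.3007 -0.6041  0.2418] rec mm [-219.5896 -343.7007  241.8331] F rec [-0.3546  0.1042  0.0203] q [-1.259   0.2866  1.5772  0.      1.2786 -0.15  ] open 1.0
tool axes in rec (cols)
 [[ 0.7512 -0.0005  0.6601]
 [-0.6601  0.0006  0.7512]
 [-0.0008 -1.      0.0001]]
shift mm now-axes [-260.6905  122.078   220.3716]
rotvec [ 0.0002  0.8498 -0.0008] shift in final axes [-337.7007  121.8331  -50.4104]validation failed for argument at $[0]...
validation failed for argument at $[0]...
```

Rows apparently need all their keys; I'll retry with them complete.

```bash
python3 -m inch '[{"ax":0,"ay":0.12,"az":0,"x":-30,"y":0,"z":0,"hand":0.3},{"ax":0,"ay":0.12,"az":0,"x":-30,"y":0,"z":0,"hand":0.3},{"ax":0,"ay":0.12,"az":0,"x":-30,"y":0,"z":0,"hand":0.3},{"ax":0,"ay":0.12,"az":0,"x":-30,"y":0,"z":0,"hand":0.3},{"ax":0,"ay":0.12,"az":0,"x":-30,"y":0,"z":0,"hand":0.3}]' 40; python3 -m inch '[{"ax":0,"ay":0.12,"az":0,"x":-30,"y":0,"z":0,"hand":0.3},{"ax":0,"ay":0.12,"az":0,"x":-30,"y":0,"z":0,"hand":0.3},{"ax":0,"ay":0,"az":0,"x":-30,"y":0,"z":0,"hand":0.3},{"ax":0,"ay":0,"az":0,"x":0,"y":0,"z":0,"hand":0.3},{"ax":0,"ay":0,"az":0,"x":0,"y":0,"z":0,"hand":0.3}]'
python3 - <<'E'
from h import *
z=np.array([1,0,0.]);y=np.array([0,0,-1.]);x=np.cross(y,z)
goto([-.27,-.006,.12],np.c_[x,y,z])
E
```

```text
time: 0.72
eef_pos: [0.2674, -0.4588, 0.242]
tcp_rot: [-0.462, 0.535, -0.535, 0.462]
contact_force: [0.2, -0.2, 0.5]
opening: 0.349
time: 1.13
eef_pos: [0.2915, -0.3726, 0.2426]
tcp_rot: [0.398, -0.584, 0.585, -0.398]
contact_force: [0.5, -0.3, 0.6]
opening: 0.347
t 1.13 tcp world [ 0.2915 -0.3726  0.2426] rec mm [-315.6764 -132.908   242.6218] F rec [ 0.5732 -0.0693  0.6334] q [-1.1217 -0.1735  2.057  -0.0003  1.2569  0.825 ] open 0.347
tool axes in rec (cols)
 [[ 0.0122  0.0007  0.9999]
 [-0.9999 -0.001   0.0122]
 [ 0.001  -1.      0.0007]]
shift mm now-axes [-126.4648  122.5253   47.1411]
rotvec [-0.0007  0.0122  0.001 ] shift in final axes [-126.908   122.6218   45.6764]
```

```bash
python3 -m inch '[{"ax":0,"ay":0.012,"az":0,"x":-32,"y":0,"z":11,"hand":0.3},{"ax":0,"ay":0,"az":0,"x":-32,"y":20,"z":11,"hand":0.3},{"ax":0,"ay":0,"az":0,"x":-32,"y":25,"z":12,"hand":0.3},{"ax":0,"ay":0,"az":0,"x":-31,"y":25,"z":11,"hand":0.3},{"ax":0,"ay":0,"az":0,"x":0,"y":30,"z":0,"hand":0.3}]'; python3 -m inch '[{"ax":0,"ay":0,"az":0,"x":0,"y":35,"z":0,"hand":0.3},{"ax":0,"ay":0,"az":0,"x":0,"y":35,"z":0,"hand":0.3},{"ax":0,"ay":0,"az":0,"x":0,"y":20,"z":0,"hand":0.3},{"ax":0,"ay":0,"az":0,"x":0,"y":10,"z":0,"hand":0.3},{"ax":0,"ay":0,"az":0,"x":0,"y":0,"z":0,"hand":0.3}]'
python3 - <<'E'
from h import *
z=np.array([1,0,0.]);y=np.array([0,0,-1.]);x=np.cross(y,z)
goto([-.26,-.006,.030],np.c_[x,y,z])
c=cam("top");i=cv2.cvtColor(c["img"],4);s=cv2.cvtColor(cam("side")["img"],4)
cv2.imwrite("pics/e1.png",np.hstack([cv2.resize(i[115:275,200:330],None,fx=3,fy=3,interpolation=2),cv2.resize(s[145:241,165:285],(400,480),fx=3,fy=3,interpolation=2)[:480]]))
E
```

```text
time: 1.55
eef_pos: [0.3835, -0.2718, 0.1431]
tcp_rot: [0.394, -0.585, 0.588, -0.395]
contact_force: [-0.2, -0.5, 0.2]
opening: 0.35
time: 1.97
eef_pos: [0.3791, -0.2729, 0.0403]
tcp_rot: [-0.394, 0.589, -0.586, 0.393]
contact_force: [-0.9, -0.0, 0.8]
opening: 0.349
t 1.97 tcp world [ 0.3791 -0.2729  0.0403] rec mm [-272.317    -7.4306   40.3045] F rec [-0.8236 -0.351   0.8397] q [-0.8415  0.1111  2.2014 -0.0002  0.8342  1.1205] open 0.349
tool axes in rec (cols)
 [[-0.003  -0.0047  1.    ]
 [-1.      0.0021 -0.003 ]
 [-0.0021 -1.     -0.0047]]
shift mm now-axes [-1.4459 10.2495 12.361 ]
rotvec [ 0.0047 -0.003  -0.0021] shift in final axes [-1.4306 10.3045 12.317 ]
```

View pics/e1.png

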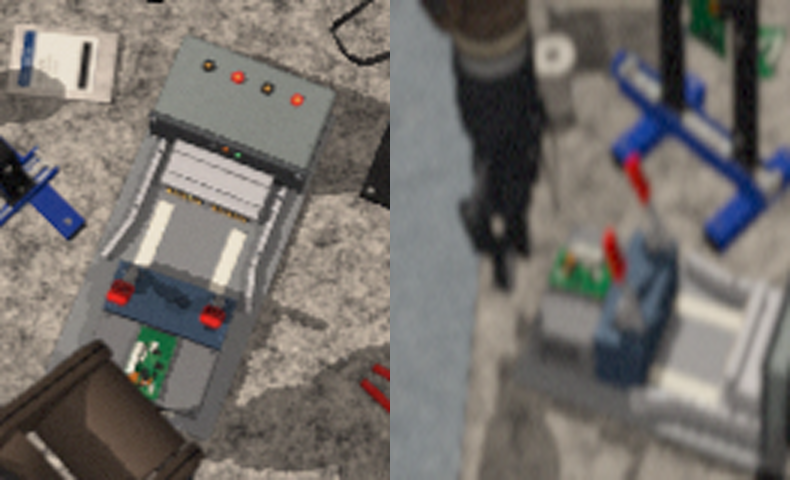

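The gripper stands just behind the adapter's rear, clear of it; in the side panel its fingertips are at (500,285) and the board's rear edge at about (545,265). I'll lower the last 10 mm and advance to contact.

```bash
python3 -m inch '[{"ax":0,"ay":0,"az":0,"x":0,"y":5,"z":0,"hand":0.3},{"ax":0,"ay":0,"az":0,"x":0,"y":5,"z":0,"hand":0.3},{"ax":0,"ay":0,"az":0,"x":0,"y":0,"z":8,"hand":0.3},{"ax":0,"ay":0,"az":0,"x":0,"y":0,"z":6,"hand":0.3},{"ax":0,"ay":0,"az":0,"x":0,"y":0,"z":6,"hand":0.3}]'; python3 -c "from h import *;where()"
python3 -m inch '[{"ax":0,"ay":0,"az":0,"x":0,"y":0,"z":5,"hand":0.3},{"ax":0,"ay":0,"az":0,"x":0,"y":0,"z":5,"hand":0.3},{"ax":0,"ay":0,"az":0,"x":0,"y":0,"z":5,"hand":0.3},{"ax":0,"ay":0,"az":0,"x":0,"y":0,"z":5,"hand":0.3},{"ax":0,"ay":0,"az":0,"x":0,"y":0,"z":5,"hand":0.3}]'; python3 -c "from h import *;where()"
```

```text
time: 2.48
eef_pos: [0.4, -0.2816, 0.0334]
tcp_rot: [0.393, -0.587, 0.588, -0.394]
contact_force: [-0.7, -0.2, -1.4]
opening: 0.349
t 2.48 tcp world [ 0.4    -0.2816  0.0334] rec mm [-249.6824   -7.6245   33.4105] F rec [-0.5923 -0.4127 -1.3812] q [-0.8212  0.1667  2.1544  0.0001  0.8188  1.1397] open 0.349
tool axes in rec (cols)
 [[-0.0022  0.0016  1.    ]
 [-1.     -0.0007 -0.0022]
 [ 0.0007 -1.      0.0016]]
time: 2.9
eef_pos: [0.4207, -0.2891, 0.0323]
tcp_rot: [-0.395, 0.589, -0.585, 0.393]
contact_force: [-6.4, 2.5, 5.2]
opening: 0.346
t 2.9 tcp world [ 0.4207 -0.2891  0.0323] rec mm [-227.6989   -6.7713   32.293 ] F rec [-6.8698 -0.062   5.2204] q [-0.8005  0.2148  2.0991 -0.0017  0.8344  1.1603] open 0.346
tool axes in rec (cols)
 [[-0.0009 -0.0067  1.    ]
 [-1.      0.0016 -0.0009]
 [-0.0016 -1.     -0.0067]]
```

```bash
python3 -m inch '[{"ax":0,"ay":0,"az":0,"x":-0.7,"y":0.5,"z":6,"hand":0.3},{"ax":0,"ay":0,"az":0,"x":-0.7,"y":0.5,"z":6,"hand":0.3},{"ax":0,"ay":0,"az":0,"x":-0.7,"y":0.5,"z":6,"hand":0.3},{"ax":0,"ay":0,"az":0,"x":-0.7,"y":0,"z":6,"hand":0.3},{"ax":0,"ay":0,"az":0,"x":-0.7,"y":0,"z":6,"hand":0.3}]'; python3 -c "from h import *;where()"
python3 -m inch '[{"ax":0,"ay":0,"az":0,"x":-0.7,"y":0,"z":5,"hand":0.3},{"ax":0,"ay":0,"az":0,"x":-0.7,"y":0,"z":5,"hand":0.3},{"ax":0,"ay":0,"az":0,"x":-0.7,"y":0,"z":5,"hand":0.3},{"ax":0,"ay":0,"az":0,"x":-0.7,"y":0,"z":5,"hand":0.3},{"ax":0,"ay":0,"az":0,"x":-0.7,"y":0,"z":5,"hand":0.3}]'; python3 - <<'E'
from h import *
where()
c=cam("top");i=cv2.cvtColor(c["img"],4)
cv2.imwrite("pics/e2.png",cv2.resize(i[115:265,200:330],None,fx=4,fy=4,interpolation=2))
for b in blobs(c,(100,70,30),(118,255,140),(215,180,305,240),60): print("blue",b[1],cv2.minAreaRect(np.argwhere(b[2])[:,::-1].astype(np.float32)))
E
```

```text
time: 3.32
eef_pos: [0.4489, -0.2964, 0.0303]
tcp_rot: [-0.395, 0.59, -0.584, 0.393]
contact_force: [-4.7, 2.9, 1.8]
opening: 0.35
t 3.32 tcp world [ 0.4489 -0.2964  0.0303] rec mm [-198.7538   -2.8558   30.289 ] F rec [-5.4477  0.9492  1.7979] q [-0.7718  0.2723  2.0316 -0.0015  0.8473  1.1888] open 0.35
tool axes in rec (cols)
 [[-0.0007 -0.0093  1.    ]
 [-1.      0.0025 -0.0007]
 [-0.0025 -1.     -0.0093]]
time: 3.73
eef_pos: [0.4757, -0.3047, 0.0307]
tcp_rot: [-0.394, 0.588, -0.587, 0.393]
contact_force: [-1.9, 1.0, -1.2]
opening: 0.348
t 3.73 tcp world [ 0.4757 -0.3047  0.0307] rec mm [-170.8936   -0.3681   30.7272] F rec [-2.1209  0.2525 -1.1884] q [-0.7492  0.3178  1.9709 -0.0001  0.854   1.2119] open 0.348
tool axes in rec (cols)
 [[-0.0022 -0.0011  1.    ]
 [-1.      0.0003 -0.0022]
 [-0.0003 -1.     -0.0011]]
blue 102 ((219.75003051757812, 186.25001525878906), (15.55634880065918, 7.77817440032959), 45.0)
blue 460 ((267.90411376953125, 191.0890350341797), (34.29305648803711, 16.619842529296875), 20.556047439575195)
```

View pics/e2.png

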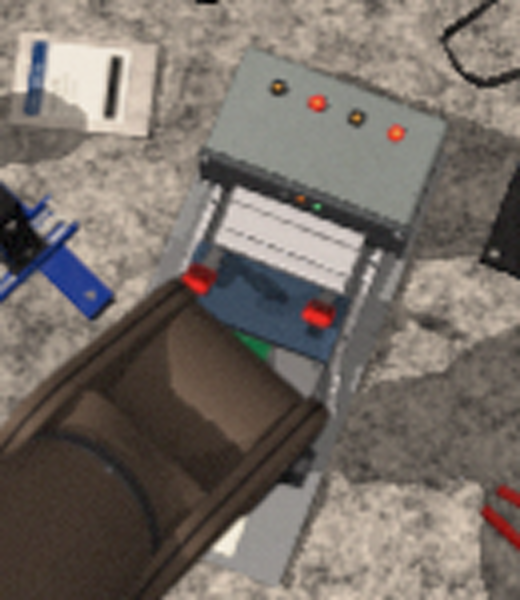

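The shroud, top at about (265,300) in the crop, is square between the rails with its mouth just at the nose. I'll push on more slowly.

```bash
python3 -m inch '[{"ax":0,"ay":0,"az":0,"x":0,"y":0,"z":4,"hand":0.3},{"ax":0,"ay":0,"az":0,"x":0,"y":0,"z":4,"hand":0.3},{"ax":0,"ay":0,"az":0,"x":0,"y":0,"z":4,"hand":0.3},{"ax":0,"ay":0,"az":0,"x":0,"y":0,"z":4,"hand":0.3},{"ax":0,"ay":0,"az":0,"x":0,"y":0,"z":4,"hand":0.3}]'; python3 -c "from h import *;where()"
python3 -m inch '[{"ax":0,"ay":0,"az":0,"x":0,"y":0,"z":4,"hand":0.3},{"ax":0,"ay":0,"az":0,"x":0,"y":0,"z":4,"hand":0.3},{"ax":0,"ay":0,"az":0,"x":0,"y":0,"z":4,"hand":0.3},{"ax":0,"ay":0,"az":0,"x":0,"y":0,"z":4,"hand":0.3},{"ax":0,"ay":0,"az":0,"x":0,"y":0,"z":2,"hand":0.3}]'; python3 -c "from h import *;where()"
```

```text
time: 4.2
eef_pos: [0.4943, -0.3125, 0.0312]
tcp_rot: [-0.394, 0.588, -0.587, 0.394]
contact_force: [-3.4, 1.5, -1.3]
opening: 0.347
t 4.2 tcp world [ 0.4943 -0.3125  0.0312] rec mm [-150.7204   -0.56     31.2333] F rec [-3.6885  0.1174 -1.3139] q [-0.7372  0.3531  1.9222 -0.      0.8667  1.2238] open 0.347
tool axes in rec (cols)
 [[-0.0022 -0.0003  1.    ]
 [-1.      0.0001 -0.0022]
 [-0.0001 -1.     -0.0003]]
time: 4.62
eef_pos: [0.5113, -0.3196, 0.0313]
tcp_rot: [0.393, -0.587, 0.588, -0.394]
contact_force: [-3.2, 0.6, 0.3]
opening: 0.349
t 4.62 tcp world [ 0.5113 -0.3196  0.0313] rec mm [-132.2495   -0.6984   31.2904] F rec [-3.1946 -0.6824  0.3334] q [-0.7268  0.3856  1.8772  0.0002  0.8779  1.2341] open 0.349
tool axes in rec (cols)
 [[-0.0022  0.0008  1.    ]
 [-1.     -0.0002 -0.0022]
 [ 0.0002 -1.      0.0008]]
```

```bash
python3 -m inch '[{"ax":0,"ay":0,"az":0,"x":0,"y":0,"z":2,"hand":0.3},{"ax":0,"ay":0,"az":0,"x":0,"y":0,"z":2,"hand":0.3},{"ax":0,"ay":0,"az":0,"x":0,"y":0,"z":1,"hand":0.3}]'; python3 -c "from h import *;where()"
python3 -m inch '[{"ax":0,"ay":0,"az":0,"x":0,"y":0,"z":1,"hand":0.3},{"ax":0,"ay":0,"az":0,"x":0,"y":0,"z":1,"hand":0.3},{"ax":0,"ay":0,"az":0,"x":0,"y":0,"z":1,"hand":0.3}]'; 
```

```text
time: 4.87
eef_pos: [0.5155, -0.3213, 0.0313]
tcp_rot: [0.394, -0.587, 0.588, -0.394]
contact_force: [-5.5, 1.3, 1.2]
opening: 0.351
t 4.87 tcp world [ 0.5155 -0.3213  0.0313] rec mm [-127.7511   -0.7094   31.2946] F rec [-5.619  -0.8684  1.2245] q [-0.7243  0.3939  1.8656  0.      0.8818  1.2368] open 0.351
tool axes in rec (cols)
 [[-0.0023  0.0002  1.    ]
 [-1.     -0.0001 -0.0023]
 [ 0.0001 -1.      0.0002]]
time: 5.12
eef_pos: [0.5165, -0.3217, 0.0313]
tcp_rot: [-0.395, 0.589, -0.586, 0.393]
contact_force: [-11.5, 4.0, 6.7]
opening: 0.348
```

```bash
python3 -m inch '[{"ax":0,"ay":0,"az":0,"x":0,"y":0,"z":1.5,"hand":0.3},{"ax":0,"ay":0,"az":0,"x":0,"y":0,"z":1.5,"hand":0.3},{"ax":0,"ay":0,"az":0,"x":0,"y":0,"z":0,"hand":0.3}]'; python3 -c "from h import *;where()";python3 -m inch '[{"ax":0,"ay":0,"az":0,"x":0,"y":0,"z":2,"hand":0.3},{"ax":0,"ay":0,"az":0,"x":0,"y":0,"z":2,"hand":0.3},{"ax":0,"ay":0,"az":0,"x":0,"y":0,"z":0,"hand":0.3}]'; python3 -c "from h import *;where()"
```

```text
time: 5.37
eef_pos: [0.5166, -0.3217, 0.0314]
tcp_rot: [-0.396, 0.592, -0.583, 0.391]
contact_force: [-18.2, 6.0, 12.3]
opening: 0.343
t 5.37 tcp world [ 0.5166 -0.3217  0.0314] rec mm [-126.5415   -0.6093   31.3502] F rec [-19.1535  -1.2938  12.3184] q [-0.7221  0.4023  1.8538 -0.0043  0.8994  1.2404] open 0.343
tool axes in rec (cols)
 [[-0.001  -0.0143  0.9999]
 [-1.      0.0014 -0.001 ]
 [-0.0014 -0.9999 -0.0143]]
time: 5.62
eef_pos: [0.5168, -0.3217, 0.0314]
tcp_rot: [-0.399, 0.595, -0.579, 0.39]
contact_force: [-28.9, 10.3, 22.1]
opening: 0.347
t 5.62 tcp world [ 0.5168 -0.3217  0.0314] rec mm [-126.3585   -0.5345   31.3767] F rec [-30.6065  -1.3745  22.1462] q [-0.7208  0.4077  1.8463 -0.0078  0.913   1.2428] open 0.347
tool axes in rec (cols)
 [[-0.0001 -0.026   0.9997]
 [-1.      0.0025 -0.    ]
 [-0.0025 -0.9997 -0.026 ]]
```

A hard stop: 30 N with under 0.2 mm of motion. I'll back off straight, lift, and check.

```bash
python3 -m inch '[{"ax":0,"ay":0,"az":0,"x":0,"y":0,"z":-8,"hand":0.3},{"ax":0,"ay":0,"az":0,"x":0,"y":0,"z":-25,"hand":0.3},{"ax":0,"ay":0,"az":0,"x":0,"y":-35,"z":-25,"hand":1},{"ax":0,"ay":0,"az":0,"x":0,"y":-40,"z":-30,"hand":1},{"ax":0,"ay":0,"az":0,"x":0,"y":-40,"z":-30,"hand":1}]'; python3 -m inch '[{"ax":0,"ay":0,"az":0,"x":0,"y":-40,"z":-20,"hand":1},{"ax":0,"ay":0,"az":0,"x":0,"y":-30,"z":0,"hand":1},{"ax":0,"ay":0,"az":0,"x":0,"y":0,"z":0,"hand":1}]';  python3 - <<'E'
from h import *
where()
c=cam("top");i=cv2.cvtColor(c["img"],4);S=cam("side");s=cv2.cvtColor(S["img"],4)
cv2.imwrite("pics/e3.png",np.hstack([cv2.resize(i[115:275,200:330],None,fx=3,fy=3,interpolation=2),cv2.resize(s[145:241,205:305],(400,480),fx=3,fy=3,interpolation=2)[:480]]))
for n,cc,roi in(("top",c,(240,170,300,215)),("side",S,(225,170,275,215))):
    for b in blobs(cc,(0,130,90),(8,255,255),roi,5):print(n,b[0],b[1])
E
```

```text
time: 6.03
eef_pos: [0.4257, -0.2846, 0.1333]
tcp_rot: [0.393, -0.586, 0.589, -0.394]
contact_force: [0.7, -1.0, 0.9]
opening: -0.001
time: 6.28
eef_pos: [0.4119, -0.2807, 0.2084]
tcp_rot: [0.392, -0.58, 0.595, -0.395]
contact_force: [1.2, -1.0, 1.2]
opening: -0.005
t 6.28 tcp world [ 0.4119 -0.2807  0.2084] rec mm [-239.0278   -2.3113  208.4256] F rec [ 1.4833 -0.4686  1.1749] q [-0.8026 -0.0891  2.0464  0.0012  1.1635  1.1586] open -0.005
tool axes in rec (cols)
 [[-0.003   0.0196  0.9998]
 [-1.     -0.0074 -0.0029]
 [ 0.0073 -0.9998  0.0196]]
top [255.6667 170.3333] 9
top [285.3571 177.1429] 28
side [269.7 202.7] 30
```

View pics/e3.png

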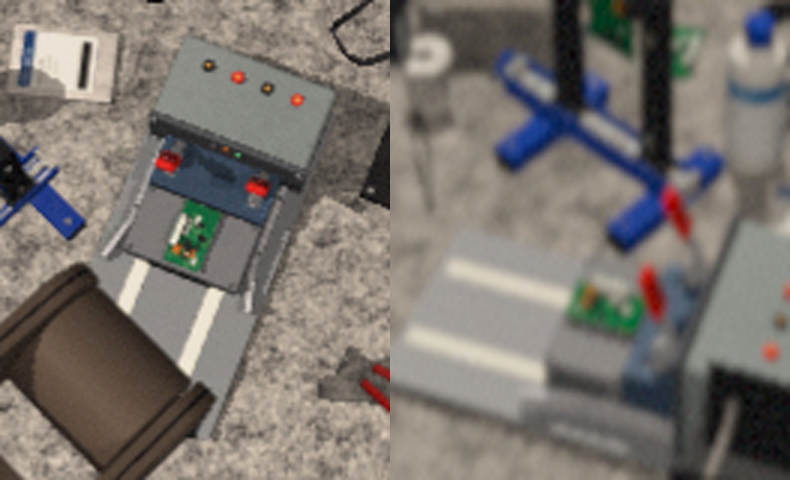

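The adapter is home: in the left panel the shroud (215,165) sits right against the dark front panel, squarely between the rails. The grips are at (168,160) and (258,188) in that panel, and at (677,212) and (653,293) in the side panel. I'll triangulate the grips and check where the holder's posts are.

```bash
python3 - <<'E'
from h import *
t=cam("top");s=cam("side")
for n,a,b in(("L",(256,168.4),(276.7,187.4)),("R",(285.6,177.4),(270.5,203.5))):
    P,e=tri(t,a,s,b);print("grip",n,rel(P),e)
print("posts",[rel(p) for p in onz(t,[(175,195),(205,172)],.172)])
z=np.array([1,0,0.]);y=np.array([0,0,-1.]);x=np.cross(y,z)
goto([-.007,.04,.17],np.c_[x,y,z])
E
```

```text
grip L [-0.0361  0.0408  0.1022] 0.0013892439599879746
grip R [-0.0302 -0.0382  0.103 ] 0.0026923816055542935
posts [array([-0.1825,  0.1898,  0.172 ]), array([-0.1047,  0.145 ,  0.172 ])]
t 6.48 tcp world [ 0.4085 -0.2772  0.1986] rec mm [-243.4335   -0.3185  198.6374] F rec [-0.2688 -0.1309 -0.3335] q [-0.8022 -0.0788  2.0555  0.0006  1.1637  1.1586] open 0.0
tool axes in rec (cols)
 [[-0.0023  0.0013  1.    ]
 [-1.      0.     -0.0023]
 [-0.     -1.      0.0013]]
shift mm now-axes [-40.8625  28.9439 236.3027]
rotvec [-0.0013 -0.0023 -0.    ] shift in final axes [-40.3185  28.6374 236.4335]
```

```bash
python3 -m inch '[{"ax":0,"ay":0,"az":0,"x":-8,"y":0,"z":39,"hand":1},{"ax":0,"ay":0,"az":0,"x":-8,"y":0,"z":40,"hand":1},{"ax":0,"ay":0,"az":0,"x":-8,"y":0,"z":40,"hand":1},{"ax":0,"ay":0,"az":0,"x":-8,"y":0,"z":40,"hand":1},{"ax":0,"ay":0,"az":0,"x":-8,"y":0,"z":40,"hand":1}]'; python3 -m inch '[{"ax":0,"ay":0,"az":0,"x":0,"y":0,"z":37,"hand":1},{"ax":0,"ay":0,"az":0,"x":0,"y":30,"z":0,"hand":1},{"ax":0,"ay":0,"az":0,"x":0,"y":0,"z":0,"hand":1}]';  python3 - <<'E'
from h import *
goto([-.007,.040,.126])
E
```

```text
time: 6.9
eef_pos: [0.609, -0.3155, 0.1958]
tcp_rot: [-0.394, 0.589, -0.586, 0.393]
contact_force: [1.0, -0.6, 0.4]
opening: -0.001
time: 7.15
eef_pos: [0.6406, -0.3282, 0.16]
tcp_rot: [-0.395, 0.591, -0.583, 0.392]
contact_force: [-1.7, 0.0, -3.1]
opening: -0.004
t 7.15 tcp world [ 0.6406 -0.3282  0.16  ] rec mm [ -9.2806  40.2557 160.0224] F rec [-1.6124 -0.6307 -3.0501] q [-0.6142  0.4562  1.5103  0.0002  1.1867  1.3458] open -0.004
tool axes in rec (cols)
 [[-0.0013 -0.0113  0.9999]
 [-1.      0.0028 -0.0013]
 [-0.0028 -0.9999 -0.0113]]
shift mm now-axes [ 0.3482 33.9936  2.6645]
```

```bash
python3 -m inch '[{"ax":0,"ay":0,"az":0,"x":0,"y":20,"z":0,"hand":1},{"ax":0,"ay":0,"az":0,"x":0,"y":20,"z":0,"hand":1},{"ax":0,"ay":0,"az":0,"x":0,"y":0,"z":0,"hand":1},{"ax":0,"ay":0,"az":0,"x":0,"y":0,"z":0,"hand":1}]';  python3 - <<'E'
from h import *
goto([-.034,.040,.112])
E
```

```text
time: 7.48
eef_pos: [0.6396, -0.3286, 0.126]
tcp_rot: [-0.394, 0.59, -0.585, 0.393]
contact_force: [-1.1, -0.8, 0.5]
opening: 0.001
t 7.48 tcp world [ 0.6396 -0.3286  0.126 ] rec mm [-10.0905  39.5504 125.9519] F rec [-0.7406 -1.1311  0.4803] q [-0.6154  0.4863  1.5347  0.0002  1.1272  1.3458] open 0.001
tool axes in rec (cols)
 [[-0.0025 -0.0064  1.    ]
 [-1.      0.0017 -0.0024]
 [-0.0016 -1.     -0.0064]]
shift mm now-axes [ -0.368   14.1057 -23.8205]
```

```bash
python3 -m inch '[{"ax":0,"ay":0,"az":0,"x":0,"y":8,"z":-10,"hand":1},{"ax":0,"ay":0,"az":0,"x":0,"y":3,"z":-7,"hand":1},{"ax":0,"ay":0,"az":0,"x":0,"y":3,"z":-7,"hand":1},{"ax":0,"ay":0,"az":0,"x":0,"y":4,"z":-6,"hand":1},{"ax":0,"ay":0,"az":0,"x":0,"y":5,"z":-6,"hand":1}]';  python3 -c "from h import *;where()"; python3 -m inch '[{"ax":0,"ay":0,"az":0,"x":0,"y":6,"z":-5,"hand":1},{"ax":0,"ay":0,"az":0,"x":0,"y":6,"z":-5,"hand":1},{"ax":0,"ay":0,"az":0,"x":0,"y":0,"z":0,"hand":1}]';  python3 -c "from h import *;where()"
```

```text
time: 7.9
eef_pos: [0.6084, -0.3164, 0.1076]
tcp_rot: [0.393, -0.587, 0.588, -0.394]
contact_force: [0.2, -0.3, 1.5]
opening: -0.005
t 7.9 tcp world [ 0.6084 -0.3164  0.1076] rec mm [-43.5502  38.9865 107.6045] F rec [ 0.3515 -0.2021  1.5478] q [-0.6273  0.4362  1.6415  0.0001  1.0612  1.3338] open -0.005
tool axes in rec (cols)
 [[-0.0023  0.0027  1.    ]
 [-1.     -0.0006 -0.0023]
 [ 0.0006 -1.      0.0027]]
time: 8.15
eef_pos: [0.5974, -0.3115, 0.0921]
tcp_rot: [-0.394, 0.588, -0.586, 0.393]
contact_force: [0.3, 0.1, 0.2]
opening: 0.003
t 8.15 tcp world [ 0.5974 -0.3115  0.0921] rec mm [-55.6138  39.3496  92.1155] F rec [0.2308 0.1732 0.1628] q [-0.6309  0.4342  1.6762 -0.0003  1.0345  1.3303] open 0.003
tool axes in rec (cols)
 [[-0.0023 -0.0032  1.    ]
 [-1.      0.0005 -0.0023]
 [-0.0005 -1.     -0.0032]]
```

```bash
python3 -m inch '[{"ax":0,"ay":0,"az":0,"x":0,"y":6,"z":-3,"hand":1},{"ax":0,"ay":0,"az":0,"x":0,"y":6,"z":-3,"hand":1},{"ax":0,"ay":0,"az":0,"x":0,"y":4,"z":-1,"hand":1},{"ax":0,"ay":0,"az":0,"x":0,"y":3,"z":0,"hand":1},{"ax":0,"ay":0,"az":0,"x":0,"y":0,"z":0,"hand":1}]';  python3 - <<'E'
from h import *
where()
c=cam("top");i=cv2.cvtColor(c["img"],4);S=cam("side");s=cv2.cvtColor(S["img"],4)
cv2.imwrite("pics/e4.png",np.hstack([cv2.resize(i[115:275,200:330],None,fx=3,fy=3,interpolation=2),cv2.resize(s[145:241,205:305],(400,480),fx=3,fy=3,interpolation=2)[:480]]))
E
```

```text
time: 8.57
eef_pos: [0.592, -0.3094, 0.0737]
tcp_rot: [-0.394, 0.588, -0.587, 0.393]
contact_force: [-0.0, 1.0, -0.8]
opening: -0.0
t 8.57 tcp world [ 0.592  -0.3094  0.0737] rec mm [-61.4584  39.3131  73.737 ] F rec [-0.3727  0.8916 -0.8198] q [-0.6332  0.4459  1.6984 -0.      0.9993  1.3279] open -0.0
tool axes in rec (cols)
 [[-0.0023 -0.002   1.    ]
 [-1.      0.0005 -0.0023]
 [-0.0005 -1.     -0.002 ]]
```

View pics/e4.png

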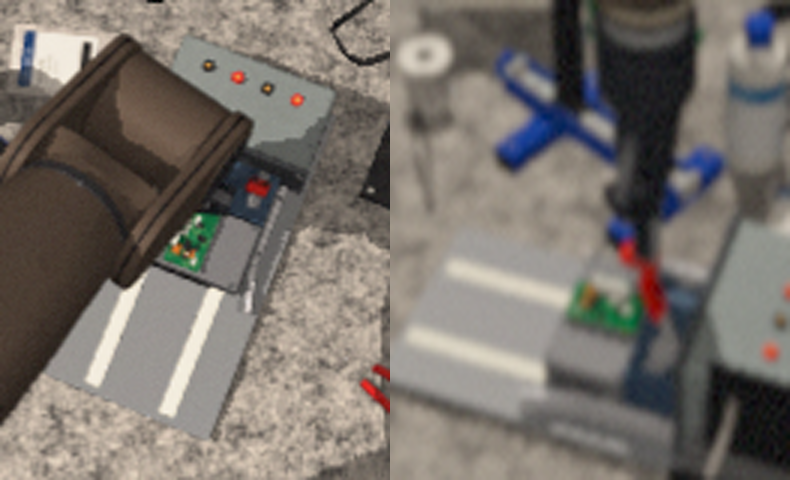

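The left arm is coming down: its grip is at (627,250) in the side panel, under the fingertip, and the right one is still up at (653,293). I'll press on to the stop.

```bash
python3 -m inch '[{"ax":0,"ay":0,"az":0,"x":0,"y":2,"z":0,"hand":1},{"ax":0,"ay":0,"az":0,"x":0,"y":2,"z":0,"hand":1},{"ax":0,"ay":0,"az":0,"x":0,"y":0,"z":0,"hand":1}]';  python3 -c "from h import *;where()"; python3 -m inch '[{"ax":0,"ay":0,"az":0,"x":0,"y":1.5,"z":0,"hand":1},{"ax":0,"ay":0,"az":0,"x":0,"y":1.5,"z":0,"hand":1},{"ax":0,"ay":0,"az":0,"x":0,"y":0,"z":0,"hand":1}]';  python3 -c "from h import *;where()"
```

```text
time: 8.92
eef_pos: [0.5928, -0.3098, 0.0716]
tcp_rot: [0.394, -0.587, 0.588, -0.394]
contact_force: [-0.8, 0.5, 1.7]
opening: -0.002
t 8.92 tcp world [ 0.5928 -0.3098  0.0716] rec mm [-60.4897  39.1791  71.5694] F rec [-0.9759  0.1796  1.741 ] q [-0.633   0.4495  1.6979 -0.      0.9938  1.3279] open -0.002
tool axes in rec (cols)
 [[-0.0022  0.0003  1.    ]
 [-1.     -0.0001 -0.0022]
 [ 0.0001 -1.      0.0003]]
time: 9.17
eef_pos: [0.5929, -0.3099, 0.0712]
tcp_rot: [-0.394, 0.588, -0.587, 0.393]
contact_force: [-6.1, 2.5, 12.5]
opening: 0.005
t 9.17 tcp world [ 0.5929 -0.3099  0.0712] rec mm [-60.4458  39.1521  71.1934] F rec [-6.5961 -0.0274 12.4718] q [-0.6329  0.4507  1.6971 -0.0004  0.9947  1.3279] open 0.005
tool axes in rec (cols)
 [[-0.0018 -0.0009  1.    ]
 [-1.     -0.0001 -0.0018]
 [ 0.0001 -1.     -0.0009]]
```

```bash
python3 -m inch '[{"ax":0,"ay":0,"az":0,"x":0,"y":2,"z":0,"hand":1},{"ax":0,"ay":0,"az":0,"x":0,"y":2,"z":0,"hand":1},{"ax":0,"ay":0,"az":0,"x":0,"y":0,"z":0,"hand":1}]';  python3 -c "from h import *;where()"; python3 -m inch '[{"ax":0,"ay":0,"az":0,"x":0,"y":-12,"z":0,"hand":1},{"ax":0,"ay":0,"az":0,"x":0,"y":-35,"z":10,"hand":1},{"ax":0,"ay":0,"az":0,"x":0,"y":-40,"z":20,"hand":1},{"ax":0,"ay":0,"az":0,"x":0,"y":-20,"z":23,"hand":1},{"ax":0,"ay":0,"az":0,"x":0,"y":0,"z":0,"hand":1}]';  python3 - <<'E'
from h import *
where()
c=cam("top");i=cv2.cvtColor(c["img"],4);S=cam("side");s=cv2.cvtColor(S["img"],4)
cv2.imwrite("pics/e5.png",np.hstack([cv2.resize(i[115:275,200:330],None,fx=3,fy=3,interpolation=2),cv2.resize(s[145:241,205:305],(400,480),fx=3,fy=3,interpolation=2)[:480]]))
E
```

```text
time: 9.42
eef_pos: [0.5929, -0.31, 0.0708]
tcp_rot: [-0.394, 0.588, -0.587, 0.393]
contact_force: [-12.6, 7.4, 26.6]
opening: 0.002
t 9.42 tcp world [ 0.5929 -0.31    0.0708] rec mm [-60.3684  39.0877  70.8019] F rec [-14.4129   2.061   26.6238] q [-0.6328  0.4521  1.696  -0.0011  0.996   1.3279] open 0.002
tool axes in rec (cols)
 [[-0.0013 -0.0026  1.    ]
 [-1.     -0.0003 -0.0013]
 [ 0.0003 -1.     -0.0026]]
time: 9.83
eef_pos: [0.6458, -0.3326, 0.1768]
tcp_rot: [0.391, -0.582, 0.593, -0.396]
contact_force: [-0.8, -0.3, 1.1]
opening: 0.002
t 9.83 tcp world [ 0.6458 -0.3326  0.1768] rec mm [ -2.8478  38.1754 176.7699] F rec [-0.5895 -0.5745  1.1392] q [-0.6151  0.4408  1.4993  0.0004  1.1851  1.3456] open 0.002
tool axes in rec (cols)
 [[-0.002   0.016   0.9999]
 [-1.     -0.0033 -0.002 ]
 [ 0.0033 -0.9999  0.016 ]]
```

View pics/e5.png

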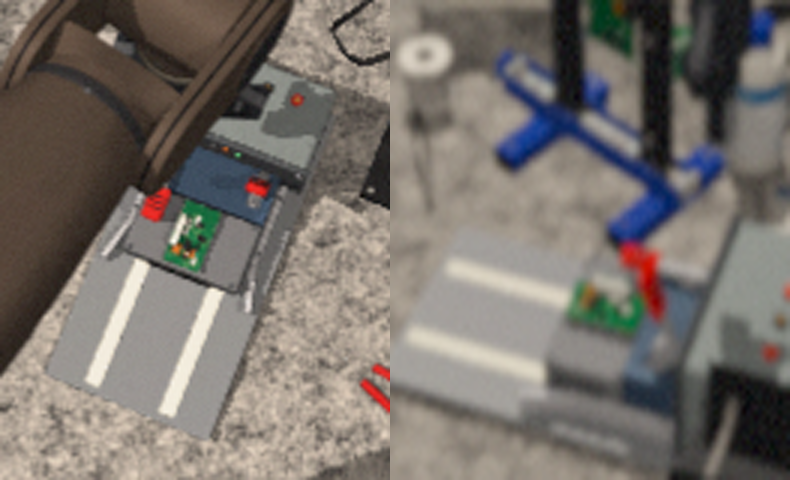

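The left arm lies down, with its grip at (155,205) in the top panel; the right grip is still up at (258,188). Now the right arm, along the same path.

```bash
python3 -m inch '[{"ax":0,"ay":0,"az":0,"x":26,"y":0,"z":-2,"hand":1},{"ax":0,"ay":0,"az":0,"x":26,"y":0,"z":-2,"hand":1},{"ax":0,"ay":0,"az":0,"x":26,"y":0,"z":-2,"hand":1},{"ax":0,"ay":0,"az":0,"x":0,"y":0,"z":0,"hand":1},{"ax":0,"ay":0,"az":0,"x":0,"y":0,"z":0,"hand":1}]';  python3 - <<'E'
from h import *
goto([-.010,-.040,.126])
E
```

```text
time: 10.35
eef_pos: [0.603, -0.3993, 0.1653]
tcp_rot: [-0.393, 0.59, -0.586, 0.393]
contact_force: [0.3, -0.2, -0.4]
opening: 0.003
t 10.35 tcp world [ 0.603  -0.3993  0.1653] rec mm [-17.2508 -39.7419 165.3369] F rec [ 0.3524 -0.0915 -0.4427] q [-0.7249  0.4549  1.5018  0.0004  1.1898  1.2385] open 0.003
tool axes in rec (cols)
 [[-0.0048 -0.0045  1.    ]
 [-1.      0.002  -0.0048]
 [-0.0019 -1.     -0.0045]]
shift mm now-axes [ 0.2995 39.303   7.4307]
```

```bash
python3 -m inch '[{"ax":0,"ay":0,"az":0,"x":0,"y":0,"z":8,"hand":1},{"ax":0,"ay":0,"az":0,"x":0,"y":20,"z":0,"hand":1},{"ax":0,"ay":0,"az":0,"x":0,"y":19,"z":0,"hand":1},{"ax":0,"ay":0,"az":0,"x":0,"y":0,"z":0,"hand":1},{"ax":0,"ay":0,"az":0,"x":0,"y":0,"z":0,"hand":1}]';  python3 -c "from h import *;where()"
```

```text
time: 10.77
eef_pos: [0.6123, -0.4002, 0.1268]
tcp_rot: [-0.394, 0.589, -0.585, 0.394]
contact_force: [0.8, -0.3, 0.7]
opening: 0.0
t 10.77 tcp world [ 0.6123 -0.4002  0.1268] rec mm [ -8.3223 -37.0744 126.7808] F rec [0.893  0.0327 0.7485] q [-0.7174  0.5096  1.5001  0.0003  1.1368  1.242 ] open 0.0
tool axes in rec (cols)
 [[-0.0007 -0.0045  1.    ]
 [-1.      0.0018 -0.0007]
 [-0.0018 -1.     -0.0045]]
```

```bash
python3 -m inch '[{"ax":0,"ay":0,"az":0,"x":3,"y":8,"z":-11,"hand":1},{"ax":0,"ay":0,"az":0,"x":0,"y":3,"z":-7,"hand":1},{"ax":0,"ay":0,"az":0,"x":0,"y":3,"z":-7,"hand":1},{"ax":0,"ay":0,"az":0,"x":0,"y":4,"z":-6,"hand":1},{"ax":0,"ay":0,"az":0,"x":0,"y":5,"z":-6,"hand":1}]';  python3 -c "from h import *;where()"; python3 -m inch '[{"ax":0,"ay":0,"az":0,"x":0,"y":6,"z":-5,"hand":1},{"ax":0,"ay":0,"az":0,"x":0,"y":6,"z":-5,"hand":1},{"ax":0,"ay":0,"az":0,"x":0,"y":0,"z":0,"hand":1}]';  python3 -c "from h import *;where()"
```

```text
time: 11.18
eef_pos: [0.5774, -0.3909, 0.1077]
tcp_rot: [0.393, -0.587, 0.588, -0.394]
contact_force: [0.5, 0.1, 2.2]
opening: -0.004
t 11.18 tcp world [ 0.5774 -0.3909  0.1077] rec mm [-44.0747 -41.7216 107.6642] F rec [0.4404 0.2818 2.2233] q [-0.7404  0.459   1.6097  0.0002  1.0706  1.2203] open -0.004
tool axes in rec (cols)
 [[-0.002   0.0022  1.    ]
 [-1.     -0.0006 -0.002 ]
 [ 0.0006 -1.      0.0022]]
time: 11.43
eef_pos: [0.5663, -0.3862, 0.0922]
tcp_rot: [-0.394, 0.589, -0.586, 0.393]
contact_force: [0.3, -0.0, -0.5]
opening: -0.004
t 11.43 tcp world [ 0.5663 -0.3862  0.0922] rec mm [-56.2185 -41.513   92.2269] F rec [ 0.3207  0.0788 -0.5384] q [-0.7461  0.4567  1.6445 -0.0004  1.0439  1.2152] open -0.004
tool axes in rec (cols)
 [[-0.0024 -0.0034  1.    ]
 [-1.      0.0009 -0.0024]
 [-0.0009 -1.     -0.0034]]
```

```bash
python3 -m inch '[{"ax":0,"ay":0,"az":0,"x":0,"y":6,"z":-3,"hand":1},{"ax":0,"ay":0,"az":0,"x":0,"y":6,"z":-3,"hand":1},{"ax":0,"ay":0,"az":0,"x":0,"y":4,"z":-1,"hand":1},{"ax":0,"ay":0,"az":0,"x":0,"y":3,"z":0,"hand":1},{"ax":0,"ay":0,"az":0,"x":0,"y":0,"z":0,"hand":1}]';  python3 -c "from h import *;where()"
```

```text
time: 11.85
eef_pos: [0.5609, -0.3841, 0.074]
tcp_rot: [-0.394, 0.588, -0.587, 0.393]
contact_force: [0.3, 0.8, -0.3]
opening: -0.0
t 11.85 tcp world [ 0.5609 -0.3841  0.074 ] rec mm [-61.999  -41.631   73.9699] F rec [-0.0558  0.8713 -0.2526] q [-0.7494  0.4681  1.6666 -0.      1.009   1.2117] open -0.0
tool axes in rec (cols)
 [[-0.0023 -0.002   1.    ]
 [-1.      0.0007 -0.0023]
 [-0.0007 -1.     -0.002 ]]
```

```bash
python3 -m inch '[{"ax":0,"ay":0,"az":0,"x":0,"y":2,"z":0,"hand":1},{"ax":0,"ay":0,"az":0,"x":0,"y":2,"z":0,"hand":1},{"ax":0,"ay":0,"az":0,"x":0,"y":2,"z":0,"hand":1},{"ax":0,"ay":0,"az":0,"x":0,"y":0,"z":0,"hand":1}]';  python3 -c "from h import *;where()"; python3 -m inch '[{"ax":0,"ay":0,"az":0,"x":0,"y":2,"z":0,"hand":1},{"ax":0,"ay":0,"az":0,"x":0,"y":2,"z":0,"hand":1},{"ax":0,"ay":0,"az":0,"x":0,"y":0,"z":0,"hand":1}]';  python3 -c "from h import *;where()"
```

```text
time: 12.18
eef_pos: [0.5616, -0.3846, 0.0714]
tcp_rot: [-0.394, 0.588, -0.587, 0.393]
contact_force: [-3.3, 2.8, 8.3]
opening: 0.002
t 12.18 tcp world [ 0.5616 -0.3846  0.0714] rec mm [-61.1755 -41.8165  71.3706] F rec [-4.1283  1.3     8.2871] q [-0.7492  0.4726  1.6656 -0.0004  1.0045  1.2117] open 0.002
tool axes in rec (cols)
 [[-0.0018 -0.0012  1.    ]
 [-1.      0.0001 -0.0018]
 [-0.0001 -1.     -0.0012]]
time: 12.43
eef_pos: [0.5616, -0.3847, 0.0709]
tcp_rot: [-0.394, 0.588, -0.586, 0.393]
contact_force: [-9.8, 6.2, 21.6]
opening: 0.001
t 12.43 tcp world [ 0.5616 -0.3847  0.0709] rec mm [-61.0963 -41.8974  70.9394] F rec [-11.4479   2.0199  21.6052] q [-0.749   0.474   1.6646 -0.001   1.0055  1.2117] open 0.001
tool axes in rec (cols)
 [[-0.0013 -0.0026  1.    ]
 [-1.      0.0001 -0.0013]
 [-0.0001 -1.     -0.0026]]
```

The same stop height as the left arm (70.9 vs 70.8 mm). I'll lift off and withdraw high for a clear look.

```bash
python3 -m inch '[{"ax":0,"ay":0,"az":0,"x":0,"y":-12,"z":0,"hand":1},{"ax":0,"ay":0,"az":0,"x":0,"y":-38,"z":0,"hand":1},{"ax":0,"ay":0,"az":0,"x":0,"y":-40,"z":0,"hand":1},{"ax":0,"ay":0,"az":0,"x":0,"y":-40,"z":-10,"hand":1},{"ax":0,"ay":0,"az":0,"x":10,"y":-20,"z":-30,"hand":1}]'; python3 -m inch '[{"ax":0,"ay":0,"az":0,"x":30,"y":0,"z":-25,"hand":1},{"ax":0,"ay":0,"az":0,"x":30,"y":0,"z":-25,"hand":1},{"ax":0,"ay":0,"az":0,"x":30,"y":0,"z":-25,"hand":1},{"ax":0,"ay":0,"az":0,"x":30,"y":0,"z":-25,"hand":1},{"ax":0,"ay":0,"az":0,"x":30,"y":0,"z":-25,"hand":1}]'; python3 -m inch '[{"ax":0,"ay":0,"az":0,"x":35,"y":0,"z":0,"hand":1},{"ax":0,"ay":0,"az":0,"x":35,"y":0,"z":0,"hand":1},{"ax":0,"ay":0,"az":0,"x":0,"y":0,"z":0,"hand":1},{"ax":0,"ay":0,"az":0,"x":0,"y":0,"z":0,"hand":1}]'; python3 - <<'E'
from h import *
where()
c=cam("top");i=cv2.cvtColor(c["img"],4);S=cam("side");s=cv2.cvtColor(S["img"],4)
cv2.imwrite("pics/e6.png",np.hstack([cv2.resize(i[115:275,200:330],None,fx=3,fy=3,interpolation=2),cv2.resize(s[145:241,205:305],(400,480),fx=3,fy=3,interpolation=2)[:480]]))
for n,cc,roi in(("top",c,(240,170,300,215)),("side",S,(240,170,285,210))):
    for b in blobs(cc,(0,130,70),(8,255,255),roi,5):print(n,b[0],b[1])
for y in(.04,-.04):
    P=[W([-.0635,y,.058])];print("expected",proj(c,P),proj(S,P))
E
```

```text
time: 12.85
eef_pos: [0.5245, -0.3798, 0.222]
tcp_rot: [0.393, -0.583, 0.591, -0.396]
contact_force: [-0.2, -1.0, 2.2]
opening: -0.0
time: 13.27
eef_pos: [0.3466, -0.4702, 0.2156]
tcp_rot: [0.394, -0.587, 0.588, -0.394]
contact_force: [1.2, -1.3, -0.2]
opening: -0.002
time: 13.6
eef_pos: [0.3204, -0.5357, 0.2151]
tcp_rot: [0.393, -0.588, 0.588, -0.393]
contact_force: [-0.6, 0.1, -0.7]
opening: 0.0
t 13.6 tcp world [ 0.3204 -0.5357  0.2151] rec mm [-227.2388 -273.0141  215.1448] F rec [-0.5714 -0.1049 -0.6873] q [-1.1944  0.1989  1.7323  0.0004  1.2104  0.7695] open 0.0
tool axes in rec (cols)
 [[-0.0052  0.0003  1.    ]
 [-1.      0.0002 -0.0052]
 [-0.0002 -1.      0.0003]]
top [251.557  182.3418] 79
top [279.6265 193.253 ] 83
side [267.0833 196.5556] 36
expected [[252.6775 181.3648]] [[267.8275 197.1746]]
expected [[280.7684 192.1421]] [[259.1354 213.3374]]
```

View pics/e6.png

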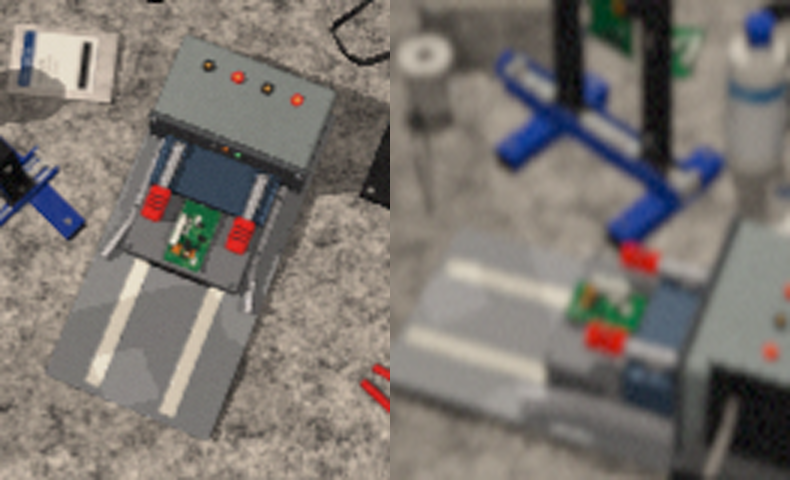

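Both arms lie level: the red grips are at (155,205) and (240,235) in the top panel, within about 1.6 px of where they should be when fully down. The shroud is tight against the panel and the bystanders in view are where they were. Handing in.

```bash
python3 -c "from plant import *;print(sign_off())"
```

```text
the job is handed in; nothing more can be done
None
```

I pushed the adapter fully home onto the receiver and swung both cam arms all the way down, left first and then right. I handed the job in at about 13.7 s.

- **Pushing home:** I pushed on the rear pad with both fingertips, between the rails, until it met a hard stop. At about 30 N it moved less than 0.2 mm further.
- **Locking:** I pressed each arm down with the shut fingertips to a firm stop. Both stopped at the same height (tool at 70.8 and 70.9 mm), which matches lying level. The strongest force read was about 38 N in total, during the push.
- **Last look:** The final pictures show both arms level, the mouth against the panel, the adapter square on its plate and the robot clear. The left grip was within about 1.5 px of its expected place in both views, and the right grip within about 1.6 px in the top view. In the side view I checked the right grip by eye only, because my search window left it out.
- **One disagreement:** The push stopped about 3 mm earlier than my camera estimate of the receiver predicted. I put that down to error in the estimate and in where the fingers touched. The pictures showed no gap, and both arms went fully down.
- **Not measured:** I did not measure the bystanders one by one. Those in the final crops looked unmoved, and the arm never went near the others.

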